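# Lock the lift table one rung up and slide the mirror glass on to it

## Task

Raise the lift table of the bench rest by its orange handle past the next rung and lower it again, so that it stands locked on the red pawl level with the ledge, and let go. Then slide the door-mirror glass from the ledge across on to the table, straight and centred, until it just meets the rubber bumper. The glass cracks easily: never push, press or squeeze it with more than 12 N, keep it flat, and leave the other things on the bench where they are.

Things in the scene. Friction and masses are not known exactly. Their poses are not given: they have to be found in the camera images.
- rest: bench rest, a fixed fixture on a grey base plate 170 x 515 mm. Origin on the bench top under the seam between ledge and lift table; y runs along the rest: ledge on the +y side, lift table, ladder section and pawl on the -y side; z up. Blue guides beside the ladder (x -54 to 54, y -190 to -225 mm) are 160 mm high, the pawl's blue bracket (y -234 to -258 mm) 132 mm
- ledge (a point): centre of the ledge's top face, 92 mm above the bench: a fixed pale wooden board, 150 mm (rest x) by 240 mm (rest y), from 3 to 243 mm on the +y side of the seam. Nothing stands on it but the glass
- lift (a joint): height of the lift table in m: 0 = lowest, as at the start, at most 0.083. A grey plate 150 (x) x 170 mm (y) on an aluminium ladder section, 0.7 kg, rungs 50 mm apart. Going up, the next rung starts to lift the pawl at about 0.034 and is clear of it at 0.070 (0.076 is safe); lowered from there it seats on the pawl at about 0.050, its top then 2 mm below the ledge across an 8 mm seam
- pawl (a joint): angle of the red gravity pawl in rad: 0 = fallen level, under the rung; a passing rung turns it up to about 0.6 and it drops back by itself
- handle (a point): centre of the orange handle bar at the top of the ladder section (rises with the lift table): round, 16 mm thick, 60 mm long along the rest's x axis, 228 mm above the bench at the start. Pinch it from above, fingers on its +y and -y sides; 40 mm free below its centre, over 30 mm beside it
- spot (a point): where the centre of the glass belongs on the lift table (rises with it): 8 mm above the table's top, 85 mm from the seam towards the rest's -y. There the glass's leading edge just meets the black rubber bumper (80 mm wide, 22 mm high), which is sprung: it gives way at 0.5 N per mm for 10 mm, then is solid
- glass_c (a point): centre, half-way up, of the loose, fragile door-mirror glass: a flat plate 110 (its x) x 150 (its y) x 16 mm, silvery-blue face up on a black backing, about 0.25 kg, lying on the ledge at the start with its y axis roughly along the rest's y. Sliding it takes about 1 to 2.5 N
- clip_cup: bystander, yellow open plastic cup, 72 mm wide, 60 mm tall; origin at its underside
- glue_can: bystander, red can, 52 mm wide, 120 mm tall; origin at its underside
- driver: bystander, screwdriver lying on the bench
- spanner: bystander, spanner lying on the bench
- bolt_jar: bystander, jar with steel cap, 70 mm wide, 90 mm tall; origin at its underside
- glass: the same mirror glass; origin at the centre of its underside
Things that resemble listed ones, but are neither listed nor needed, are in the scene too. Leave any green, pink or purple look-alike of the glass alone.

How it is judged:
By the outcome, as a careful person would: the job done as asked, in the order asked, and still so for the second after the job is handed in, with the robot touching nothing.
It also fails if it takes over 59 s, if anything falls off the work surface, if the arm or the gripper's body presses on something with over 40 N, if the wrist force passes 120 N, or if a joint passes its speed limit or range.

## Robot

A 6-joint arm with a two-finger parallel gripper is mounted at the origin on the work surface. World frame = base frame: x ahead of the robot, y to its left, z up, the work surface at z = 0. Lengths are in m, angles in degrees, forces in N, time in s.
With the tool pointing down it reaches from about 0.4 to 0.825 m from the base axis. Payload 7 kg.
Tool frame: the origin (TCP) lies on the mounting face of the last link; the fingertips stand 178 mm ahead of it and the grasp point (between the pads) lies 159 mm ahead of it (ctrl.tip_extent is the distance from the TCP to the fingertips, in m); z points along the fingers, y is the direction in which the jaws open and shut (so a half turn about z gives the same grasp; the last joint's range is limited). The gripper opens to 88 mm and grips with 3 to 60 N. Pads are 19 mm wide; open, the fingers measure 130 mm over their backs; the gripper's body (78 mm by 193 mm) begins 47 mm behind the grasp point.
Start: joints at [85.778, 20.546, 0.682, 0, -70.136, -16.507], TCP at [0.239, 0.631, 0.405] pointing down, gripper open.
Joint ranges: [-176.03, 176.03], [-82.01, 121.73], [-58.28, 71.71], [-173.87, 95.51], [-174.79, -0.11], [-173.66, 173.66]. Speed limits (degrees/s): [136.94, 136.94, 172.46, 180, 180, 180].

## Interface

Orientations are given as [roll, pitch, yaw] about the fixed x, y, z axes, in that order (R = Rz(yaw) Ry(pitch) Rx(roll)).
In Python, from plant import ctrl gives the robot as it stands. The module is installed in compiled form; this text tells all that it offers.
- The arm moves only by the tool carry_out, never from a script. Its argument "moves" is text: rows parted by semicolons, each of 7 numbers parted by spaces: the finger opening in m, from 0 to 0.0876, then the shift along the tool's x, y, z in m, then the turn, a rotation vector about the tool's x, y, z in rad. A call has 1 to 20 rows; each row is the pose to reach, as a shift and turn from the pose commanded when the call began, along the tool's axes at that moment; what a row does not reach only later rows make up. A row lasts 1/10 s, in which the tool goes at most 50 mm and 8.59 degrees, less where a joint would pass 70% of its speed; a pose out of reach is approached as far as the arm can. A call with a gripper value outside its range is refused whole. The fingers move at their own pace and stop on an object; the grip force is fixed at half the most. Time passes only in rows, so rows that repeat a pose let the fingers close. It gives the time, the measured TCP pose, the force and the opening at its end, in the units of the state.
- ctrl.get_obs(): the state, without advancing time (a new reading comes with each control period).
- ctrl.snapshot(name): name is "side" or "top" or "wrist"; returns a dict with "image" (480x640x3 uint8, red, green, blue), "K" (3x3 intrinsics, pixels), "R" (3x3) and "t" (3): a world point X has camera coordinates R X + t. Camera axes: x right, y down, z forward; pixel columns grow to the right and rows downward; lengths in m; the calibration is good to about 2 mm. The wrist camera is an equidistant fisheye: a pixel r from the principal point sees the ray r / f radians off the axis. A picture is of the moment at which its call begins. There is no depth.
- ctrl.close_job(): hands the job in, once; it reports no verdict.
Trained networks look in a picture, given as the dict that the camera call returned (one of the last four; its "shot" number tells which), for a name from the list of things; names that differ only in an ending like _2 or _b are one class to them, and where a whole thing is asked for, a point or a joint stands for the part that bears it (a point fixed in the world has none). Each returns a list of dicts, best first, with "confidence" (0 to 1); they miss things now and then, are a little off and sometimes report something else, mostly with a low value. They report only what shows in the picture. A call takes as long as a camera call. They do not tell look-alikes from the thing itself.
- ctrl.recognise(picture, label): "extent" ([left, top, right, bottom] in pixels, round what is visible of it).
- ctrl.trace(picture, label): "region" (480x640 bool, what is visible of it) and "extent" ([left, top, right, bottom] in pixels, round what is visible of it).
- ctrl.mark_of(picture, label): "at" ([row, column] in pixels: a listed point, or the origin of a listed thing).
The state is a dict: "clock": time; "joint_pos": joint angles; "qvel": joint speeds; "tau": joint torques, N m; "tool_pos": TCP position; "orientation": TCP orientation; "force": force on the tool from outside, world axes, zero at the start; "moment": the same for the moment, N m; "opening": finger opening in m.
Only numpy, scipy, OpenCV 4.12 (cv2) and the standard library are available. Lean on these libraries where they do the work, as an engineer would, in place of code of your own. Each camera call takes 0.05 s, during which the arm holds its last target.

## Working session

There is one attempt and no reset: what is moved stays moved. The work goes in short steps, Python scripts to look and compute and a tool call to move; the robot and the scene stay as the last step left them, time stands still between calls to the robot, and variables do not carry over. Pictures are saved under pics/ and viewed, and the job is handed in when it is done.

Besides the shell and the picture viewer there is one more tool, called after ">>>" as a command line: name --argument value ..., lists and objects as JSON in quotes. carry_out: Moves the arm, as the interface text tells. Its arguments: {"type":"object","properties":{"moves":{"type":"string"}},"required":["moves"]}

```bash
mkdir -p pics; cat > h.py <<'E'
import numpy as np, cv2
from plant import ctrl
from scipy.spatial.transform import Rotation as Ro
def save(p,n): cv2.imwrite(f'pics/{n}.png',cv2.cvtColor(p['image'],cv2.COLOR_RGB2BGR))
def ray(p,uv):
    K=p['K'];d=np.linalg.inv(K)@[uv[0],uv[1],1];R=np.array(p['R']);t=np.array(p['t'])
    return -R.T@t,R.T@d
def onz(p,uv,z):
    o,d=ray(p,uv);return o+d*(z-o[2])/d[2]
def proj(p,X):
    c=np.array(p['R'])@np.array(X)+p['t'];q=p['K']@c;return q[:2]/q[2]
E
python3 - <<'E'
from h import *
print(ctrl.get_obs())
for c in ['side','top','wrist']:
    p=ctrl.snapshot(c);save(p,c+'0');print(c,p['shot'],np.round(p['K'],1).tolist(),np.round(-np.array(p['R']).T@p['t'],3))
    for l in ['handle','glass_c','ledge','spot','rest','pawl']:
        r=ctrl.mark_of(p,l);print(l,[(np.round(a['at'],1).tolist(),round(a['confidence'],2)) for a in r[:3]])
print(ctrl.get_obs()['clock'])
E
```

```text
{'clock': 0.0, 'joint_pos': array([ 8.57758995e+01,  2.05903666e+01,  6.33089592e-01, -1.91768046e-02,
       -7.01355910e+01, -1.65062475e+01]), 'qvel': array([-0.06512407,  0.02352716,  0.04605309, -0.02111389, -0.02549927,
        0.02793169]), 'tau': array([-1.84541437e-03, -5.82711983e+01,  2.93053079e+01,  6.99680284e+00,
        6.86382395e-03, -1.73519720e-04]), 'tool_pos': array([0.23887178, 0.63110648, 0.40373227]), 'orientation': array([ 1.79905837e+02, -9.10357571e-03, -2.07368714e+01]), 'force': array([1.05653312, 0.59466148, 0.03132272]), 'moment': array([-0.00966535, -0.01147774, -0.04236062]), 'opening': 0.08762945794338067}
side 1 [[437.6, 0.0, 325.1], [0.0, 437.6, 234.5], [0.0, 0.0, 1.0]] [0.225 0.562 0.646]
handle [([166.3, 372.4], 0.62)]
glass_c [([446.4, 380.6], 0.81), ([205.2, 316.2], 0.81), ([200.4, 317.7], 0.77)]
ledge [([308.3, 395.4], 0.49)]
spot [([264.5, 337.7], 0.71), ([258.5, 283.7], 0.58)]
rest [([307.2, 306.6], 0.64)]Traceback (most recent call last):
  File "<stdin>", line 6, in <module>
ValueError: it knows: bolt_jar, clip_cup, driver, glass, glue_can, handle, ledge, rest, spanner, spot
```

```bash
python3 - <<'E'
from h import *
for c in ['top','wrist']:
    p=ctrl.snapshot(c);save(p,c+'0');print(c,p['shot'],np.round(p['K'],1).tolist(),np.round(-np.array(p['R']).T@p['t'],3))
    for l in ['handle','glass_c','ledge','spot','rest']:
        r=ctrl.mark_of(p,l);print(l,[(np.round(a['at'],1).tolist(),round(a['confidence'],2)) for a in r[:3]])
print(ctrl.get_obs()['clock'])
E
```

```text
top 2 [[441.5, 0.0, 318.3], [0.0, 441.5, 241.1], [0.0, 0.0, 1.0]] [ 0.457 -0.02   1.181]
handle [([248.5, 382.7], 0.92)]
glass_c [([221.6, 242.5], 0.97), ([320.8, 413.7], 0.79), ([246.2, 380.7], 0.73)]
ledge [([192.0, 335.1], 0.19)]
spot [([240.9, 328.3], 0.95)]
rest [([233.6, 296.8], 0.82)]
wrist 3 [[371.6, 0.0, 326.0], [0.0, 371.6, 245.1], [0.0, 0.0, 1.0]] [0.314 0.602 0.385]
handle []
glass_c [([69.9, 603.2], 0.91), ([67.7, 600.9], 0.68)]
ledge []
spot []
rest []
0.9
```

View pics/side0.png

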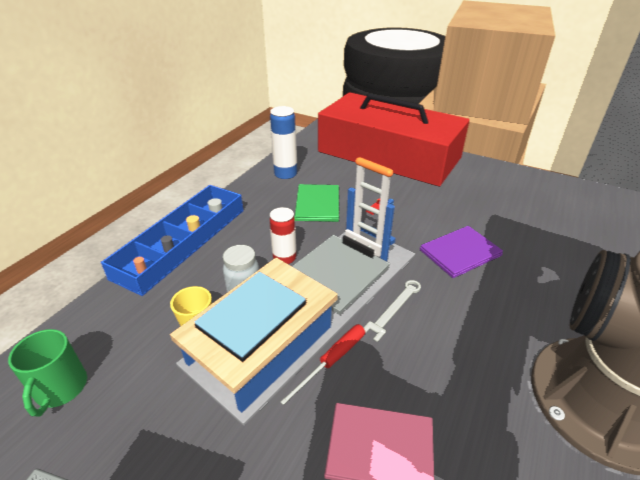

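View pics/top0.png

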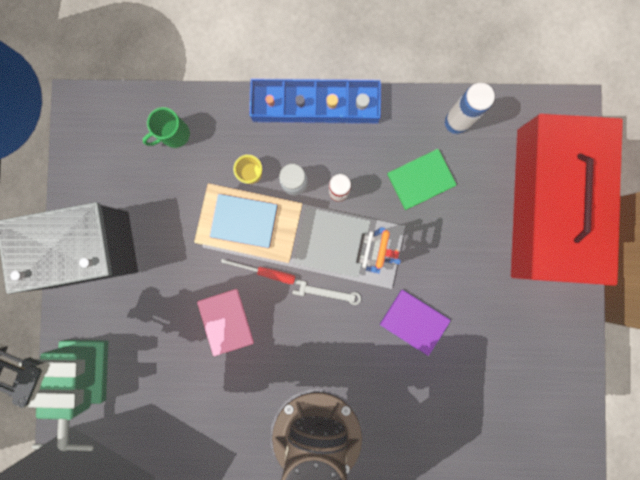

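View pics/wrist0.png

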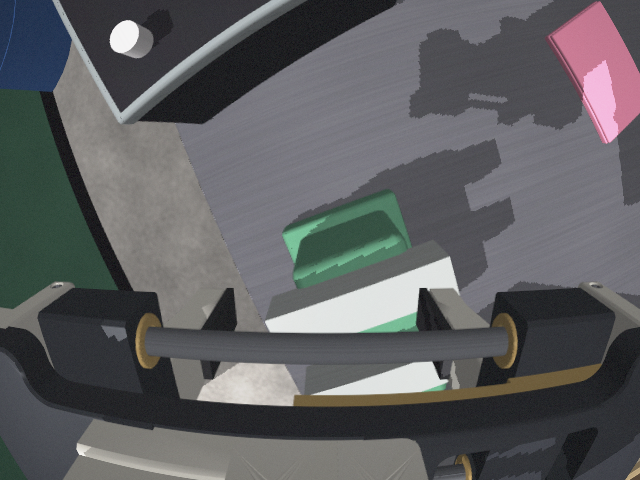

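```bash
python3 - <<'E'
import cv2
a=cv2.imread('pics/top0.png')[175:300,185:415];cv2.imwrite('pics/topz.png',cv2.resize(a,None,fx=3.4,fy=3.4,interpolation=cv2.INTER_CUBIC))
a=cv2.imread('pics/side0.png')[150:420,165:425];cv2.imwrite('pics/sidez.png',cv2.resize(a,None,fx=2.2,fy=2.2,interpolation=cv2.INTER_CUBIC))
E
```

```text
(no output)
```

View pics/topz.png

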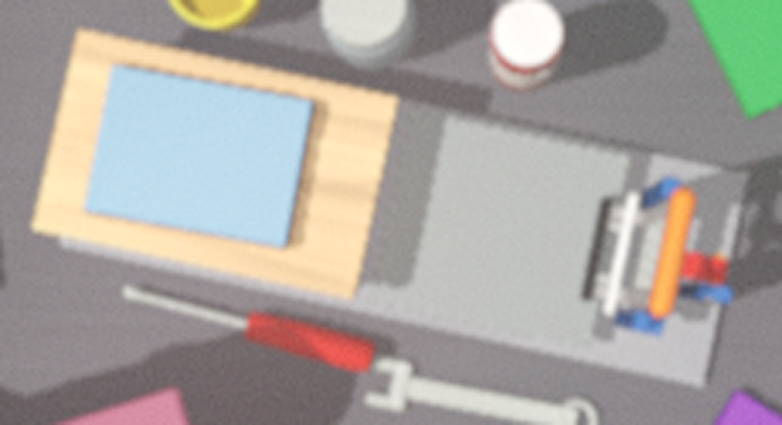

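View pics/sidez.png

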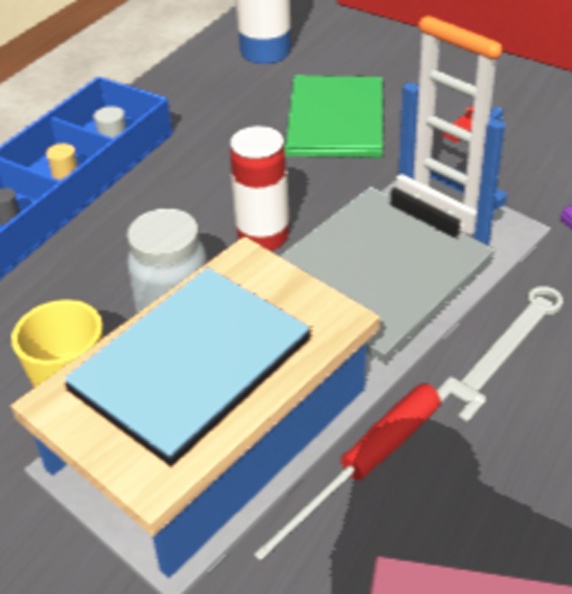

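```bash
cat > fit.py <<'E'
from h import *
from scipy.optimize import least_squares
P={c:ctrl.snapshot(c) for c in ['top','side']}
def un(z,c):
    s,o=(3.4,(185,175)) if c=='top' else (2.2,(165,150))
    return (np.array(z,float)+.5)/s-.5+o
L=[(75,243,92),(75,3,92),(-75,3,92),(-75,243,92)]
Lt=[(78,30),(399,95),(355,298),(33,231)];Ls=[(15,405),(247,240),(380,322),(152,527)]
H=[(30,-205,228),(-30,-205,228)]
def T(q,X):
    X=np.array(X)/1000;c,s=np.cos(q[2]),np.sin(q[2]);return np.array([q[0]+c*X[0]-s*X[1],q[1]+s*X[0]+c*X[1],X[2]])
def res(q,cs=('top','side')):
    r=[]
    for c,z in (('top',Lt),('side',Ls)):
        if c in cs:
            for X,u in zip(L,z): r+=list(proj(P[c],T(q,X))-un(u,c))
    return np.array(r)
for cs in (('top',),('side',),('top','side')):
    f=least_squares(lambda q:res(q,cs),[.5,0,0.]);print(cs,np.round(f.x,4),np.degrees(f.x[2]),np.round(f.fun,1))
q=f.x
# handle triangulate
for e,(a,b) in {'+x':((684,190),(424,25)),'-x':((661,315),(494,48))}.items():
    o1,d1=ray(P['top'],un(a,'top'));o2,d2=ray(P['side'],un(b,'side'))
    A=np.stack([d1,-d2],1);s=np.linalg.lstsq(A,o2-o1,rcond=None)[0];X1=o1+s[0]*d1;X2=o2+s[1]*d2
    print(e,X1,X2)
gz=[(112,67),(313,99),(287,246),(86,211)];gs=[(207,270),(310,330),(170,455),(68,380)]
for c,g in (('top',gz),('side',gs)):
    G=np.array([onz(P[c],un(u,c),.108) for u in g]);print(c,G.mean(0));
    print('sides',np.linalg.norm(np.roll(G,-1,0)-G,axis=1))
    d=(G[0]-G[1]+G[3]-G[2]) if c=='top' else (G[3]-G[0]+G[2]-G[1])
    print('yaw of glass y', np.degrees(np.arctan2(-d[0],d[1])))
    m=G.mean(0)-[q[0],q[1],0];cc,ss=np.cos(q[2]),np.sin(q[2]);print('in rest',cc*m[0]+ss*m[1],-ss*m[0]+cc*m[1])
for n,X in dict(handle_guess=(0,-205,228),spot0=(0,-85,50)).items(): print(n,T(q,X),[proj(P[c],T(q,X)) for c in P])
E
python3 fit.py
```

```text
('top',) [ 0.5274  0.0564 -0.1868] -10.705433247363757 [ 0.1  0.1 -0.4  0.3  0.  -0.2  0.3 -0.2]
('side',) [ 0.5217  0.0601 -0.2059] -11.796013722911653 [-1.4  0.8  0.5 -1.   1.7 -1.3 -0.5  0.3]
('top', 'side') [ 0.5241  0.0585 -0.1983] -11.361533771292496 [-0.3  0.4 -1.   1.6 -1.2  1.  -0.7 -0.1 -1.4  0.4 -0.3 -1.7  1.1 -2.5
 -0.  -0.8]
+x [ 0.52676756 -0.1463861   0.22488419] [ 0.52523825 -0.14701772  0.2248563 ]
-x [ 0.44710132 -0.13210348  0.23046411] [ 0.45221131 -0.13026154  0.23019294]
top [0.5540889  0.18636292 0.108     ]
sides [0.14756637 0.10743877 0.14732781 0.10569911]
yaw of glass y -8.479239869366278
in rest 0.00423375774557256 0.13121926930415181
side [0.55144375 0.19137853 0.108     ]
sides [0.10780562 0.1442598  0.10409001 0.14367305]
yaw of glass y -9.425123265286464
in rest 0.000652372528040266 0.13561549851390517
handle_guess [ 0.48370319 -0.14243363  0.228     ] [array([383.9427571 , 250.34768048]), array([376.17060447, 165.73820296])]
spot0 [ 0.50734309 -0.0247852   0.05      ] [array([329.11339624, 242.05769977]), array([335.46355532, 266.45188597])]
```

```bash
cat > mv.py <<'E'
import numpy as np,json,sys
from scipy.spatial.transform import Rotation as Ro
F='cmd.json'
def get():
    try: d=json.load(open(F));return np.array(d['p']),Ro.from_quat(d['q'])
    except FileNotFoundError: return np.array([.239,.631,.405]),Ro.from_euler('xyz',[180,0,-20.737],degrees=True)
def down(yaw): return Ro.from_euler('xyz',[180,0,yaw],degrees=True)
def rows(wps):
    p,R=get()
    for pos,yaw in wps:
        d=R.inv().apply(np.array(pos)-p);v=(R.inv()*down(yaw)).as_rotvec();print(np.round(d,4),np.round(v,4))
def adv(row):
    r=np.array([float(x) for x in row.split()]);p,R=get()
    p=p+R.apply(r[1:4]);R=R*Ro.from_rotvec(r[4:]);json.dump(dict(p=p.tolist(),q=R.as_quat().tolist()),open(F,'w'));print('cmd',p,R.as_euler('xyz',degrees=True))
E
python3 - <<'E'
from mv import *
rows([((.239,.631,.47),-20.7),((.45,.35,.47),-15),((.489,-.139,.47),-11)])
E
```

```text
[ 0.     0.    -0.065] [ 0.      0.     -0.0006]
[ 0.2968  0.1881 -0.065 ] [ 0.      0.     -0.1001]
[ 0.5064  0.6316 -0.065 ] [ 0.      0.     -0.1699]
```

>>> carry_out --moves "0.0876 0 0 -0.04 0 0 0; 0.0876 0.15 0.095 -0.065 0 0 -0.05; 0.0876 0.15 0.095 -0.065 0 0 -0.05; 0.0876 0.15 0.095 -0.065 0 0 -0.05; 0.0876 0.15 0.095 -0.065 0 0 -0.05; 0.0876 0.297 0.188 -0.065 0 0 -0.1; 0.0876 0.297 0.188 -0.065 0 0 -0.1; 0.0876 0.297 0.188 -0.065 0 0 -0.1; 0.0876 0.297 0.188 -0.065 0 0 -0.1; 0.0876 0.506 0.632 -0.065 0 0 -0.17; 0.0876 0.506 0.632 -0.065 0 0 -0.17; 0.0876 0.506 0.632 -0.065 0 0 -0.17; 0.0876 0.506 0.632 -0.065 0 0 -0.17; 0.0876 0.506 0.632 -0.065 0 0 -0.17; 0.0876 0.506 0.632 -0.065 0 0 -0.17; 0.0876 0.506 0.632 -0.065 0 0 -0.17; 0.0876 0.506 0.632 -0.065 0 0 -0.17; 0.0876 0.506 0.632 -0.065 0 0 -0.17; 0.0876 0.506 0.632 -0.065 0 0 -0.17; 0.0876 0.506 0.632 -0.065 0 0 -0.17"

```text
clock: 3.0
tool_pos: [0.4882, -0.1428, 0.4695]
orientation: [180.0, 0.0, -11.3]
force: [-0.7, 0.9, -0.7]
opening: 0.0876
```

```bash
python3 - <<'E'
from mv import *
adv("0 .506 .632 -.065 0 0 -.17")
from h import *
for c in ['wrist','top','side']:
    p=ctrl.snapshot(c);save(p,c+'1')
    if c=='wrist':np.savez('w1.npz',**{k:p[k] for k in 'KRt'})
o=ctrl.get_obs();print(o['clock'],o['tool_pos'],o['orientation'],o['joint_pos'],o['force'])
a=cv2.imread('pics/top1.png')[175:300,185:415];cv2.imwrite('pics/top1z.png',cv2.resize(a,None,fx=3.4,fy=3.4,interpolation=cv2.INTER_CUBIC))
E
```

```text
cmd [ 0.48844124 -0.13922014  0.47      ] [180.           0.         -10.99671748]
3.15 [ 0.4883392  -0.13904196  0.46962312] [-1.79991490e+02  2.60782477e-03 -1.10535149e+01] [ 6.29745227e+00  2.40363259e+00 -1.39169310e+01 -9.27468050e-03
 -7.36793877e+01  7.26516389e+01] [ 0.65964139  0.32884232 -0.26012595]
```

View pics/wrist1.png

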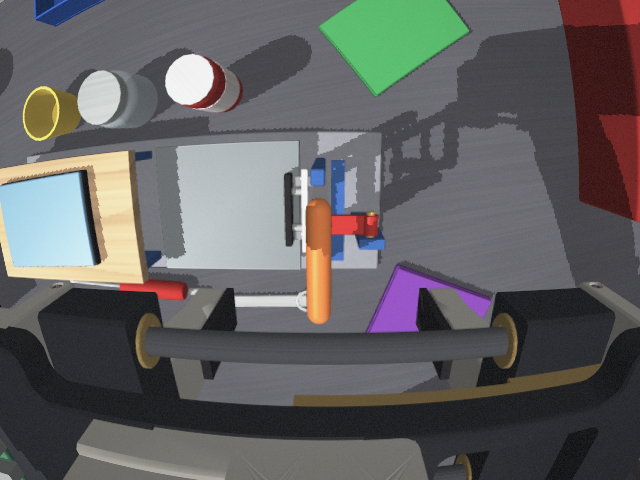

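View pics/side1.png

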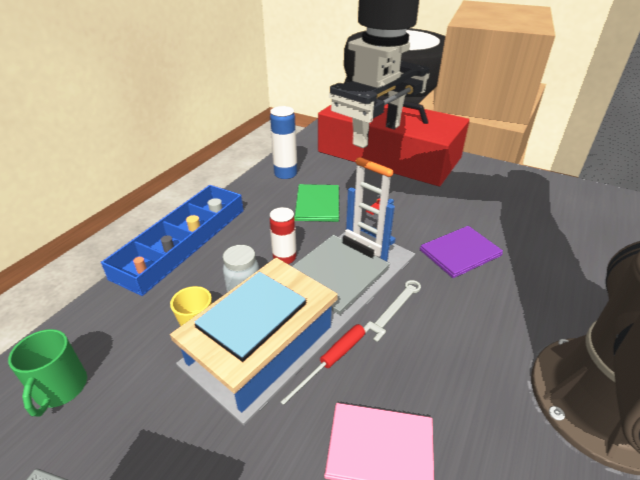

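```bash
cat >> h.py <<'E'
def fray(p,uv):
    K=p['K'];x=(uv[0]-K[0,2])/K[0,0];y=(uv[1]-K[1,2])/K[1,1];r=np.hypot(x,y)+1e-12
    d=np.array([np.sin(r)*x/r,np.sin(r)*y/r,np.cos(r)]);R=np.array(p['R']);t=np.array(p['t']);return -R.T@t,R.T@d
def fonz(p,uv,z):
    o,d=fray(p,uv);return o+d*(z-o[2])/d[2]
def fproj(p,X):
    c=np.array(p['R'])@np.array(X)+p['t'];r=np.arctan2(np.hypot(c[0],c[1]),c[2]);n=np.hypot(c[0],c[1]);return np.array([p['K'][0,0]*r*c[0]/n+p['K'][0,2],p['K'][1,1]*r*c[1]/n+p['K'][1,2]])
E
python3 - <<'E'
from h import *
import cv2
p=dict(np.load('w1.npz'))
print(-p['R'].T@p['t'])
for u in [(319,202),(319,320),(319,262)]: print(u,fonz(p,u,.228))
for n,u,z in [('ledge TR',(135,151),.092),('ledge BR',(147,282),.092),('base far corner',(382,132),.003),('base near',(379,268),.003),('plate tr',(299,140),.042),('plate br',(302,269),.042)]: print(n,fonz(p,u,z))
a=cv2.imread('pics/wrist1.png')[120:340,0:400];cv2.imwrite('pics/w1z.png',cv2.resize(a,None,fx=2,fy=2,interpolation=cv2.INTER_CUBIC))
E
```

```text
[ 0.56665483 -0.15955936  0.44975765]
(319, 202) [ 0.52828116 -0.1481586   0.228     ]
(319, 320) [ 0.4499469  -0.13211741  0.228     ]
(319, 262) [ 0.49064432 -0.14048988  0.228     ]
ledge TR [0.59956008 0.03578653 0.092     ]
ledge BR [0.45709681 0.06773612 0.092     ]
base far corner [ 0.55904059 -0.22722122  0.003     ]
base near [ 0.39018781 -0.19535472  0.003     ]
plate tr [ 0.56794925 -0.13095003  0.042     ]
plate br [ 0.42223253 -0.10319097  0.042     ]
```

View pics/w1z.png

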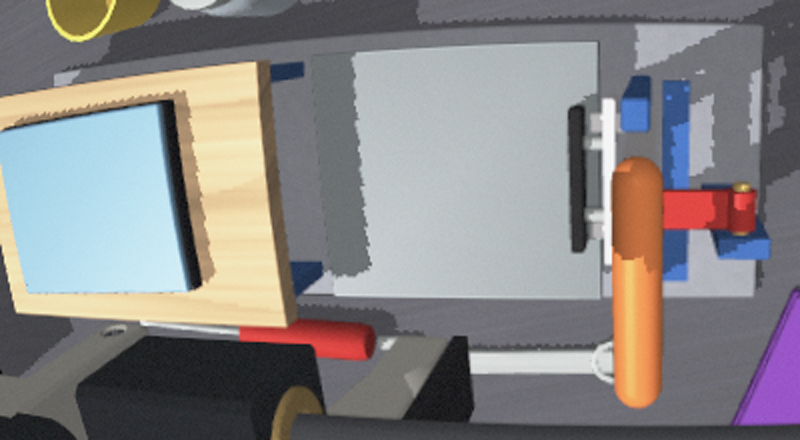

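>>> carry_out --moves "0.0876 0.001 0.001 0.03 0 0 0; 0.0876 0.001 0.001 0.055 0 0 0; 0.0876 0.001 0.001 0.073 0 0 0; 0.0876 0.001 0.001 0.083 0 0 0; 0.0876 0.001 0.001 0.083 0 0 0; 0.0 0.001 0.001 0.083 0 0 0; 0.0 0.001 0.001 0.083 0 0 0; 0.0 0.001 0.001 0.083 0 0 0; 0.0 0.001 0.001 0.083 0 0 0; 0.0 0.001 0.001 0.083 0 0 0; 0.0 0.001 0.001 0.083 0 0 0; 0.0 0.001 0.001 0.083 0 0 0; 0.0 0.001 0.001 0.083 0 0 0; 0.0 0.001 0.001 0.083 0 0 0"

```text
clock: 4.55
tool_pos: [0.4893, -0.1401, 0.3867]
orientation: [180.0, 0.0, -11.0]
force: [-0.7, -1.0, 0.3]
opening: 0.0209
```

>>> carry_out --moves "0 0 0 0 0 0 0; 0 0 0 0 0 0 0; 0 0 0 0 0 0 0; 0 0 0 0 0 0 0"

```text
clock: 4.95
tool_pos: [0.4895, -0.1389, 0.3865]
orientation: [-179.8, -0.0, -11.0]
force: [-1.0, 8.4, 1.8]
opening: 0.0149
```

```bash
python3 - <<'E'
from mv import *
adv("0 .001 .001 .083 0 0 0")
E
```

```text
cmd [ 0.48923213 -0.14039253  0.387     ] [180.           0.         -10.99671748]
```

>>> carry_out --moves "0 0 -0.001 0 0 0 0; 0 0 -0.0015 -0.004 0 0 0; 0 0 -0.0015 -0.01 0 0 0; 0 0 -0.0015 -0.017 0 0 0; 0 0 -0.0015 -0.024 0 0 0; 0 0 -0.0015 -0.031 0 0 0; 0 0 -0.0015 -0.038 0 0 0; 0 0 -0.0015 -0.045 0 0 0; 0 0 -0.0015 -0.052 0 0 0; 0 0 -0.0015 -0.059 0 0 0; 0 0 -0.0015 -0.065 0 0 0; 0 0 -0.0015 -0.07 0 0 0; 0 0 -0.0015 -0.074 0 0 0; 0 0 -0.0015 -0.077 0 0 0; 0 0 -0.0015 -0.077 0 0 0; 0 0 -0.0015 -0.077 0 0 0; 0 0 -0.0015 -0.077 0 0 0"

```text
clock: 6.65
tool_pos: [0.4895, -0.1384, 0.4638]
orientation: [-180.0, -0.0, -11.0]
force: [3.8, 4.3, -6.9]
opening: 0.015
```

```bash
python3 - <<'E'
from mv import *
adv("0 0 -.0015 -.077 0 0 0")
from h import *
for c in ['wrist','side']:
    p=ctrl.snapshot(c);save(p,c+'2')
o=ctrl.get_obs();print(o['clock'],o['tool_pos'],o['force'],o['opening'])
a=cv2.imread('pics/side2.png')[60:330,230:480];cv2.imwrite('pics/side2z.png',cv2.resize(a,None,fx=2.2,fy=2.2,interpolation=cv2.INTER_CUBIC))
E
```

```text
cmd [ 0.48951826 -0.13892007  0.464     ] [180.           0.         -10.99671748]
6.75 [ 0.4895122  -0.13843313  0.46381759] [ 3.12027084  4.28931104 -7.2909462 ] 0.015055047712172892
```

View pics/side2z.png

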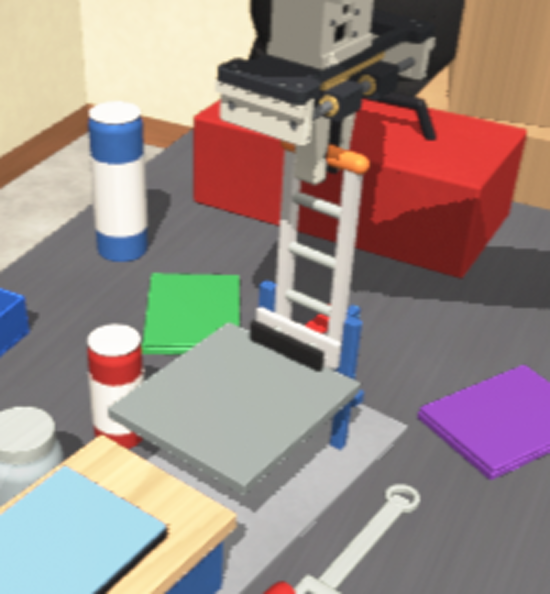

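View pics/wrist2.png

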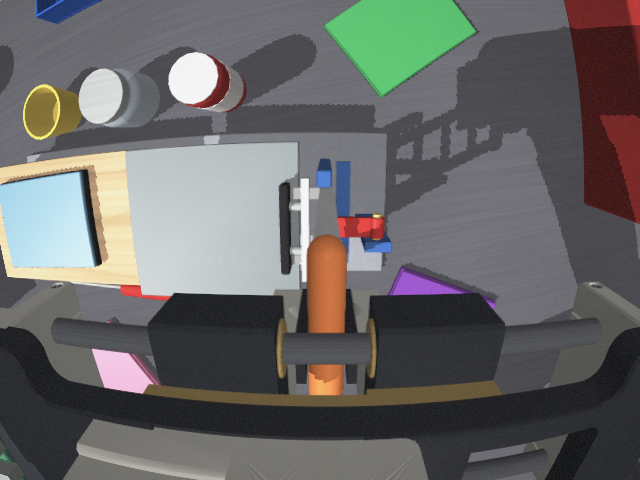

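>>> carry_out --moves "0 0 -0.0005 0.005 0 0 0; 0 0 -0.0005 0.01 0 0 0; 0 0 -0.0005 0.015 0 0 0; 0 0 -0.0005 0.02 0 0 0; 0 0 -0.0005 0.024 0 0 0; 0 0 -0.0005 0.0265 0 0 0; 0 0 -0.0005 0.0275 0 0 0; 0 0 -0.0005 0.0275 0 0 0; 0 0 -0.0005 0.0275 0 0 0"

```text
clock: 7.65
tool_pos: [0.4896, -0.1382, 0.4364]
orientation: [180.0, -0.0, -11.0]
force: [1.6, 0.3, -4.7]
opening: 0.0151
```

>>> carry_out --moves "0 0 0 0.0007 0 0 0; 0 0 0 0.001 0 0 0; 0 0 0 0.001 0 0 0; 0 0 0 0.001 0 0 0"

```text
clock: 8.05
tool_pos: [0.4896, -0.1382, 0.4359]
orientation: [180.0, -0.0, -11.0]
force: [-0.9, 1.8, 5.5]
opening: 0.0153
```

```bash
python3 - <<'E'
from mv import *
adv("0 0 -.0005 .0275 0 0 0");adv("0 0 0 .001 0 0 0")
from h import *
for c in ['side']:
    p=ctrl.snapshot(c);save(p,c+'3')
o=ctrl.get_obs();print(o['clock'],o['tool_pos'],o['force'],o['opening'])
a=cv2.imread('pics/side3.png')[130:300,280:440];cv2.imwrite('pics/side3z.png',cv2.resize(a,None,fx=3.5,fy=3.5,interpolation=cv2.INTER_CUBIC))
E
```

```text
cmd [ 0.48961363 -0.13842926  0.4365    ] [180.           0.         -10.99671748]
cmd [ 0.48961363 -0.13842926  0.4355    ] [180.           0.         -10.99671748]
8.1 [ 0.48956721 -0.13822326  0.43586421] [-1.29358745  2.17800662  4.76072413] 0.014934204221799773
```

View pics/side3z.png

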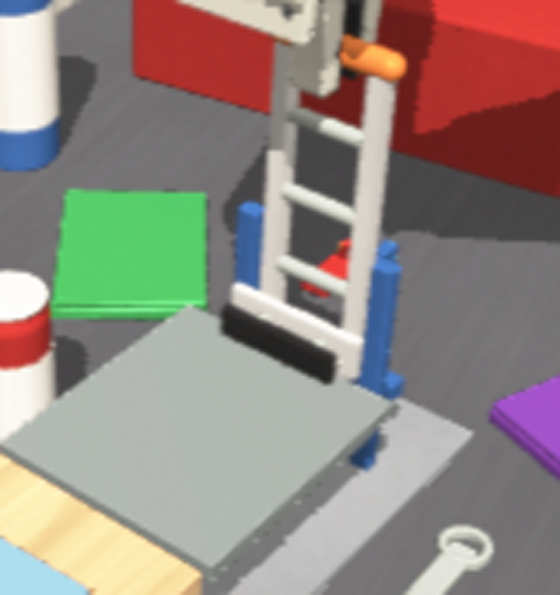

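>>> carry_out --moves "0.06 0 0 0 0 0 0; 0.06 0 0 0 0 0 0; 0.06 0 0 0 0 0 0; 0.06 0 0 0 0 0 0; 0.06 0 0 0 0 0 0; 0.06 0 0 0 0 0 0; 0.06 0 0 -0.02 0 0 0; 0.06 0 0 -0.05 0 0 0; 0.06 0 0 -0.09 0 0 0; 0.06 0 0 -0.09 0 0 0"

```text
clock: 9.1
tool_pos: [0.4903, -0.1385, 0.5307]
orientation: [-180.0, -0.5, -11.0]
force: [0.4, 0.3, -0.3]
opening: 0.0605
```

```bash
python3 - <<'E'
from mv import *
adv("0 0 0 -.09 0 0 0")
y=np.radians(-10.9);o=np.array([.5265,.057])
def W(a,b,z): return (o[0]+np.cos(y)*a-np.sin(y)*b,o[1]+np.sin(y)*a+np.cos(y)*b,z)
rows([(W(0,50,.48),-60),(W(0,235,.36),-100.9)])
from h import *
ob=ctrl.get_obs();print(ob['tool_pos'],ob['force'],ob['opening'])
E
```

```text
cmd [ 0.48961363 -0.13842926  0.5255    ] [180.           0.         -10.99671748]
[-8.55000e-02 -5.01988e+01  4.55000e-02] [ 0.     -0.      0.8553]
[-3.978000e-01 -2.351985e+02  1.655000e-01] [ 0.     -0.      1.5691]
[ 0.49029833 -0.13852181  0.53073209] [ 0.38013011  0.29279815 -0.28842649] 0.06047257385019062
```

>>> carry_out --moves "0.06 0 -0.05 0 0 0 0.15; 0.06 0 -0.1 0 0 0 0.3; 0.06 0 -0.145 0.01 0 0 0.45; 0.06 0 -0.19 0.03 0 0 0.6; 0.06 0 -0.235 0.05 0 0 0.75; 0.06 0 -0.28 0.07 0 0 0.9; 0.06 0 -0.325 0.1 0 0 1.05; 0.06 0 -0.36 0.12 0 0 1.2; 0.06 0 -0.4 0.14 0 0 1.35; 0.06 -0.0015 -0.434 0.16 0 0 1.5; 0.06 -0.0015 -0.434 0.165 0 0 1.569; 0.06 -0.0015 -0.434 0.165 0 0 1.569; 0.06 -0.0015 -0.434 0.165 0 0 1.569; 0.06 -0.0015 -0.434 0.165 0 0 1.569; 0.06 -0.0015 -0.434 0.165 0 0 1.569"

```text
clock: 10.6
tool_pos: [0.5711, 0.2875, 0.3613]
orientation: [-179.9, 0.1, -100.8]
force: [-0.3, 0.1, 0.4]
opening: 0.0601
```

```bash
python3 - <<'E'
from mv import *
adv("0 -.0015 -.434 .165 0 0 1.569")
from h import *
for c in ['wrist','side','top']:
    p=ctrl.snapshot(c);save(p,c+'4')
    if c=='wrist':np.savez('w4.npz',**{k:p[k] for k in 'KRt'})
o=ctrl.get_obs();print(o['clock'],o['tool_pos'],o['orientation'],o['force'],o['opening'],o['joint_pos'])
a=cv2.imread('pics/top4.png')[175:300,185:415];cv2.imwrite('pics/top4z.png',cv2.resize(a,None,fx=3.4,fy=3.4,interpolation=cv2.INTER_CUBIC))
a=cv2.imread('pics/side4.png')[150:420,165:425];cv2.imwrite('pics/side4z.png',cv2.resize(a,None,fx=2.2,fy=2.2,interpolation=cv2.INTER_CUBIC))
E
```

```text
cmd [0.57092787 0.28788781 0.3605    ] [ 180.            0.         -100.89379554]
10.75 [0.57096725 0.28773774 0.36087256] [-1.79961494e+02  5.16471388e-02 -1.00876327e+02] [ 0.01774831 -0.07998352  0.09325844] 0.05975481770515199 [ 4.42028937e+01  1.89073357e+01 -7.63078395e+00  2.24564584e-03
 -6.33974900e+01 -5.50802429e+01]
```

View pics/wrist4.png

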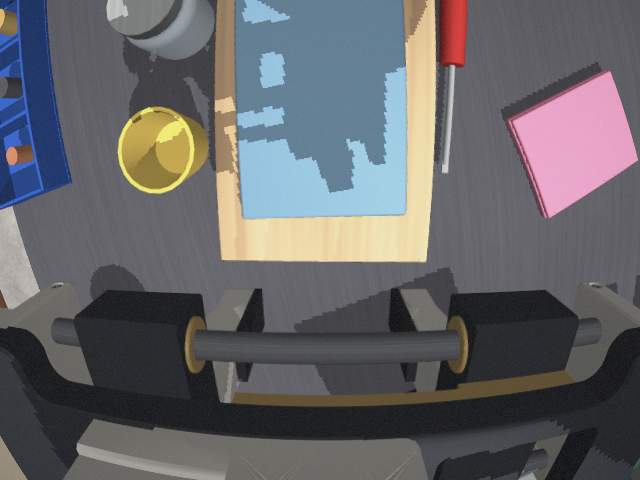

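View pics/side4z.png

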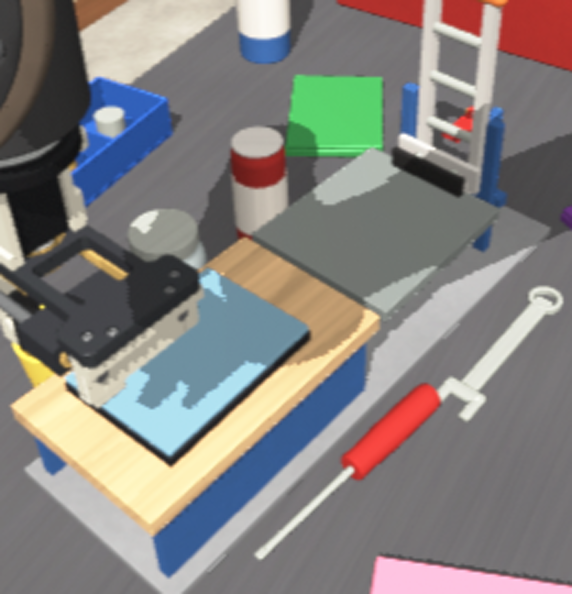

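View pics/top4z.png

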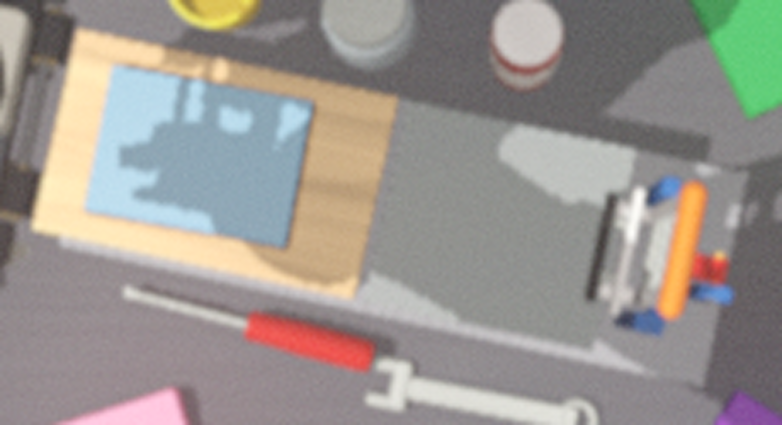

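```bash
cat >> h.py <<'E'
RO=np.array([.5265,.057]);RY=np.radians(-10.9)
def rest(X): 
    d=np.array(X[:2])-RO;c,s=np.cos(RY),np.sin(RY);return np.round(1000*np.array([c*d[0]+s*d[1],-s*d[0]+c*d[1]]),1)
def W(a,b,z):
    a,b=a/1000,b/1000;return (RO[0]+np.cos(RY)*a-np.sin(RY)*b,RO[1]+np.sin(RY)*a+np.cos(RY)*b,z)
E
python3 - <<'E'
from h import *
p=dict(np.load('w4.npz'))
print('cam',rest(-p['R'].T@p['t']))
for n,u,z in [('ledgeL',(222,262),.092),('ledgeR',(427,262),.092),('ledgeL2',(216,100),.092),('ledgeR2',(437,100),.092),('glL',(243,218),.108),('glR',(406,215),.108),('glL2',(236,60),.108),('glR2',(406,60),.108)]: print(n,rest(fonz(p,u,z)))
a=cv2.imread('pics/wrist4.png')[0:300,180:480];cv2.imwrite('pics/w4z.png',cv2.resize(a,None,fx=2,fy=2,interpolation=cv2.INTER_CUBIC))
E
```

```text
cam [  2.  155.2]
ledgeL [ 78.3 243.8]
ledgeR [-71.4 243.4]
ledgeL2 [ 76.9 128.2]
ledgeR2 [-72.6 127.9]
glL [ 56.6 207.4]
glR [-49.9 205.2]
glL2 [ 58.9 104.6]
glR2 [-47.5 104.9]
```

View pics/w4z.png

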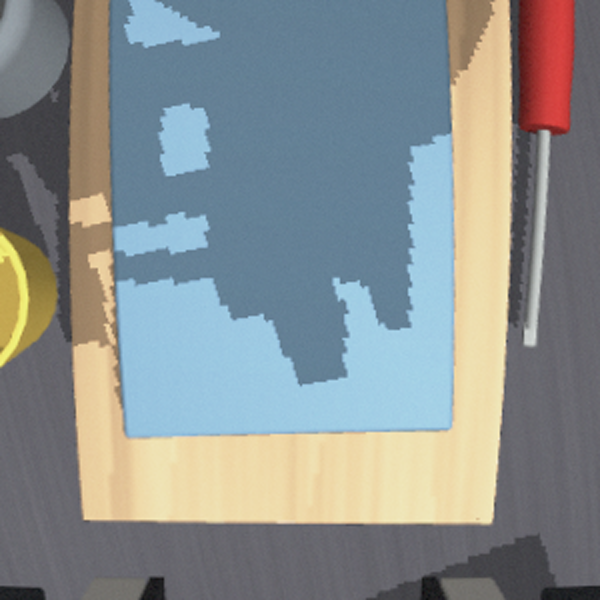

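```bash
python3 - <<'E'
from mv import *
from h import W
rows([(W(1,240,.276),-101.1),(W(1,222,.276),-101.1)])
E
```

```text
[-0.0049 -0.001   0.0845] [-0.     -0.      0.0036]
[ 0.0131 -0.001   0.0845] [-0.     -0.      0.0036]
```

>>> carry_out --moves "0.06 -0.005 -0.001 0.01 0 0 0.0036; 0.06 -0.005 -0.001 0.035 0 0 0.0036; 0.06 -0.005 -0.001 0.06 0 0 0.0036; 0.06 -0.005 -0.001 0.075 0 0 0.0036; 0.06 -0.005 -0.001 0.0845 0 0 0.0036; 0.06 -0.005 -0.001 0.0845 0 0 0.0036; 0.06 0 -0.001 0.0845 0 0 0.0036; 0.06 0.004 -0.001 0.0845 0 0 0.0036; 0.06 0.007 -0.001 0.0845 0 0 0.0036; 0.06 0.01 -0.001 0.0845 0 0 0.0036; 0.06 0.01 -0.001 0.0845 0 0 0.0036; 0.06 0.01 -0.001 0.0845 0 0 0.0036"

```text
clock: 11.95
tool_pos: [0.57, 0.2781, 0.276]
orientation: [-180.0, 0.0, -101.1]
force: [0.7, -0.7, 0.2]
opening: 0.0599
```

```bash
python3 - <<'E'
from mv import *
adv("0 .01 -.001 .0845 0 0 .0036")
from h import *
for c in ['wrist','side']:
    p=ctrl.snapshot(c);save(p,c+'5')
    if c=='wrist':np.savez('w5.npz',**{k:p[k] for k in 'KRt'})
o=ctrl.get_obs();print(o['clock'],o['tool_pos'],rest(o['tool_pos']),o['orientation'],o['force'],o['opening'])
E
```

```text
cmd [0.57001996 0.27787903 0.276     ] [ 180.            0.         -101.10006035]
12.05 [0.57004021 0.27825472 0.27578344] [  0.9 225.5] [-1.79991279e+02  1.24299039e-02 -1.01090895e+02] [-0.46565263 -0.29411636  0.52295975] 0.059556040257486995
```

View pics/wrist5.png

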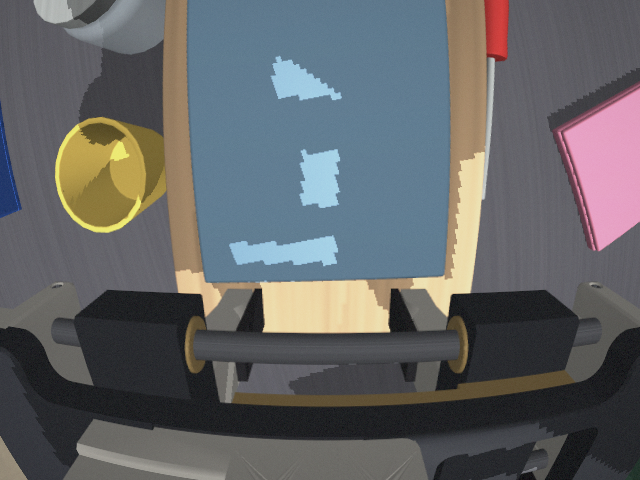

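View pics/side5.png

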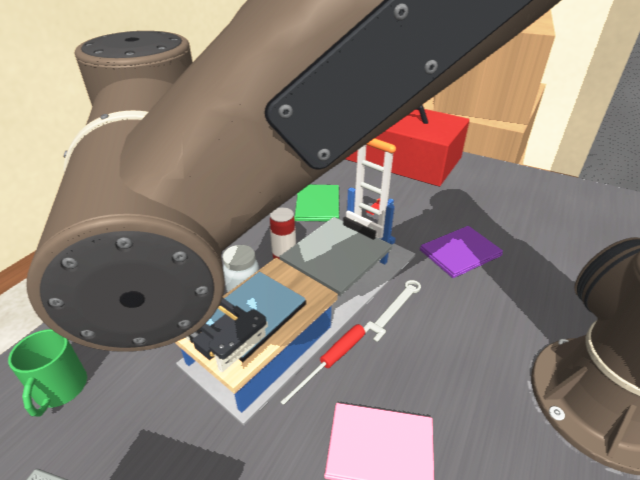

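>>> carry_out --moves "0.06 0.002 0 0 0 0 0; 0.06 0.0035 0 0 0 0 0; 0.06 0.005 0 0 0 0 0; 0.06 0.0065 0 0 0 0 0; 0.06 0.008 0 0 0 0 0; 0.06 0.0095 0 0 0 0 0; 0.06 0.011 0 0 0 0 0; 0.06 0.0125 0 0 0 0 0; 0.06 0.014 0 0 0 0 0; 0.06 0.0155 0 0 0 0 0; 0.06 0.017 0 0 0 0 0; 0.06 0.019 0 0 0 0 0; 0.06 0.021 0 0 0 0 0; 0.06 0.023 0 0 0 0 0; 0.06 0.025 0 0 0 0 0; 0.06 0.025 0 0 0 0 0"

```text
clock: 13.65
tool_pos: [0.5651, 0.2533, 0.2757]
orientation: [180.0, -0.0, -101.1]
force: [0.1, 0.4, -0.8]
opening: 0.0597
```

```bash
cat > look.py <<'E'
import sys
from mv import *
if sys.argv[2]: adv(sys.argv[2])
from h import *
n=sys.argv[1]
for c in ['wrist']+sys.argv[3:]:
    p=ctrl.snapshot(c);save(p,c+n);np.savez(f'{c[0]}{n}.npz',**{k:p[k] for k in 'KRt'})
o=ctrl.get_obs();print(o['clock'],o['tool_pos'],rest(o['tool_pos']),o['orientation'],o['force'],o['opening'])
E
python3 look.py 6 "0 .025 0 0 0 0 0"
```

```text
cmd [0.56520689 0.25334672 0.276     ] [ 180.            0.         -101.10006035]
13.7 [0.5651168  0.25336457 0.27567555] [  0.8 200.1] [ 1.79990040e+02 -2.39623764e-02 -1.01099935e+02] [ 0.00560412  0.26726255 -0.17798985] 0.0598575327177087
```

View pics/wrist6.png

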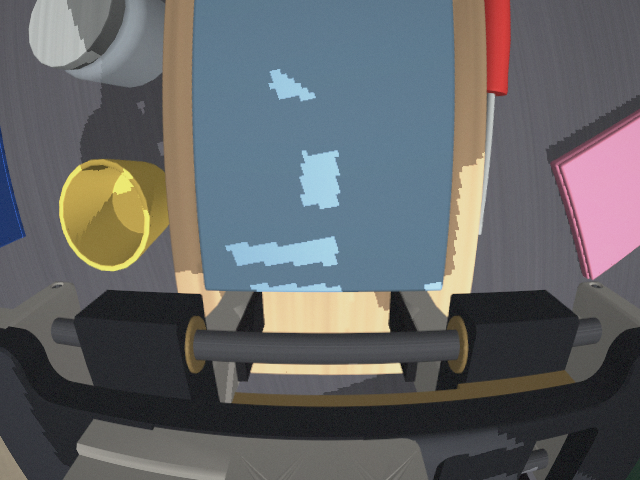

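>>> carry_out --moves "0.06 0.002 0 0 0 0 0; 0.06 0.005 0 0 0 0 0; 0.06 0.009 0 0 0 0 0; 0.06 0.013 0 0 0 0 0; 0.06 0.017 0 0 0 0 0; 0.06 0.021 0 0 0 0 0; 0.06 0.025 0 0 0 0 0; 0.06 0.029 0 0 0 0 0; 0.06 0.033 0 0 0 0 0; 0.06 0.037 0 0 0 0 0; 0.06 0.041 0 0 0 0 0; 0.06 0.045 0 0 0 0 0; 0.06 0.049 0 0 0 0 0; 0.06 0.053 0 0 0 0 0; 0.06 0.057 0 0 0 0 0; 0.06 0.061 0 0 0 0 0; 0.06 0.065 0 0 0 0 0; 0.06 0.068 0 0 0 0 0; 0.06 0.07 0 0 0 0 0; 0.06 0.07 0 0 0 0 0"

```text
clock: 15.7
tool_pos: [0.5516, 0.1846, 0.2756]
orientation: [180.0, -0.0, -101.1]
force: [0.4, 0.3, -0.1]
opening: 0.0601
```

```bash
python3 look.py 7 "0 .07 0 0 0 0 0" top
```

```text
cmd [0.55173028 0.18465625 0.276     ] [ 180.            0.         -101.10006035]
15.8 [0.55161282 0.18472179 0.27557208] [  0.5 130.2] [ 1.79977214e+02 -3.73537918e-02 -1.01101628e+02] [-0.18177228  0.05255646 -0.44406895] 0.05994134848328178
```

View pics/wrist7.png

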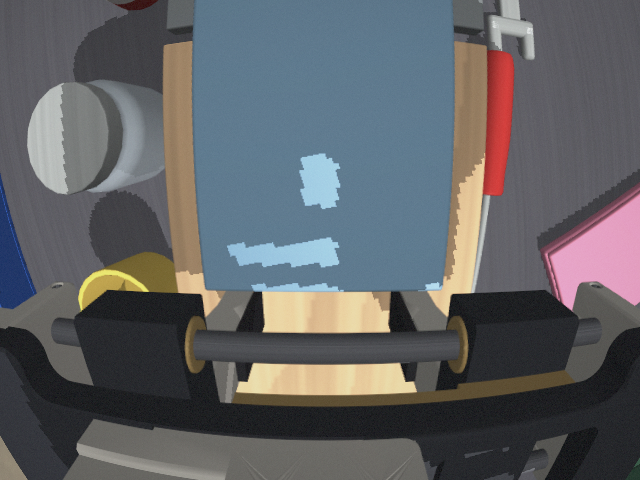

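View pics/top7.png

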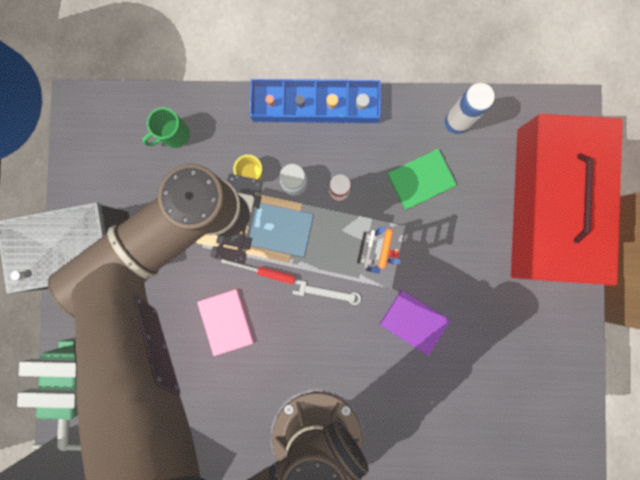

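>>> carry_out --moves "0.06 0.002 0 0 0 0 0; 0.06 0.005 0 0 0 0 0; 0.06 0.009 0 0 0 0 0; 0.06 0.013 0 0 0 0 0; 0.06 0.017 0 0 0 0 0; 0.06 0.021 0 0 0 0 0; 0.06 0.025 0 0 0 0 0; 0.06 0.029 0 0 0 0 0; 0.06 0.033 0 0 0 0 0; 0.06 0.037 0 0 0 0 0; 0.06 0.041 0 0 0 0 0; 0.06 0.045 0 0 0 0 0; 0.06 0.049 0 0 0 0 0; 0.06 0.053 0 0 0 0 0; 0.06 0.057 0 0 0 0 0; 0.06 0.061 0 0 0 0 0; 0.06 0.065 0 0 0 0 0; 0.06 0.068 0 0 0 0 0; 0.06 0.07 0 0 0 0 0; 0.06 0.07 0 0 0 0 0"

```text
clock: 17.8
tool_pos: [0.5383, 0.116, 0.2758]
orientation: [-180.0, 0.0, -101.1]
force: [0.6, 1.3, 1.8]
opening: 0.0601
```

```bash
python3 look.py 8 "0 .07 0 0 0 0 0"
```

```text
cmd [0.53825367 0.11596578 0.276     ] [ 180.            0.         -101.10006035]
17.85 [0.53830619 0.11609893 0.27577054] [ 0.4 60.3] [-1.79989719e+02 -1.02667775e-02 -1.01093691e+02] [0.86013505 0.73433741 1.48864619] 0.05943011638757211
```

View pics/wrist8.png

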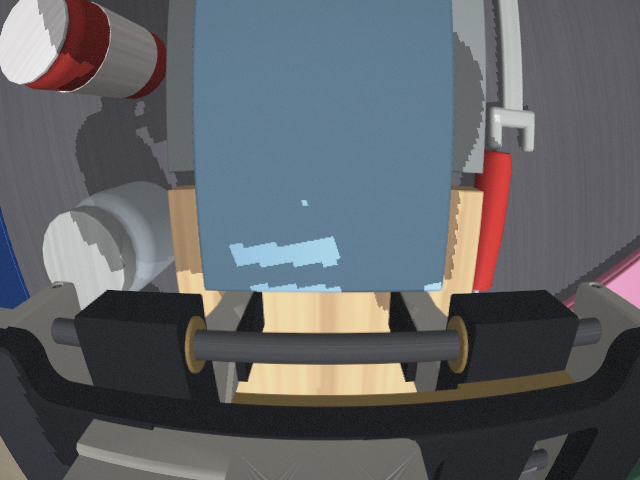

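>>> carry_out --moves "0.06 0.002 0 0 0 0 0; 0.06 0.005 0.0001 0 0 0 0; 0.06 0.008 0.0002 0 0 0 0; 0.06 0.011 0.0003 0 0 0 0; 0.06 0.014 0.0004 0 0 0 0; 0.06 0.017 0.0005 0 0 0 0; 0.06 0.02 0.0006 0 0 0 0; 0.06 0.023 0.0007 0 0 0 0; 0.06 0.026 0.0008 0 0 0 0; 0.06 0.029 0.0009 0 0 0 0; 0.06 0.032 0.001 0 0 0 0; 0.06 0.035 0.001 0 0 0 0; 0.06 0.038 0.001 0 0 0 0; 0.06 0.04 0.001 0 0 0 0; 0.06 0.04 0.001 0 0 0 0"

```text
clock: 19.35
tool_pos: [0.5293, 0.0767, 0.2754]
orientation: [180.0, -0.0, -101.1]
force: [0.5, 0.7, 2.5]
opening: 0.0598
```

```bash
python3 look.py 9 "0 .04 .001 0 0 0 0" top side; python3 - <<'E'
import cv2
a=cv2.imread('pics/top9.png')[175:300,255:415];cv2.imwrite('pics/top9z.png',cv2.resize(a,None,fx=4,fy=4,interpolation=cv2.INTER_CUBIC))
E
```

```text
cmd [0.52957145 0.0769066  0.276     ] [ 180.            0.         -101.10006035]
19.5 [0.52927004 0.07683608 0.27532398] [-1. 20.] [ 1.79941394e+02 -5.82734557e-02 -1.01107073e+02] [-0.32888813  0.46675334  0.77816965] 0.05966353807087779
```

View pics/wrist9.png

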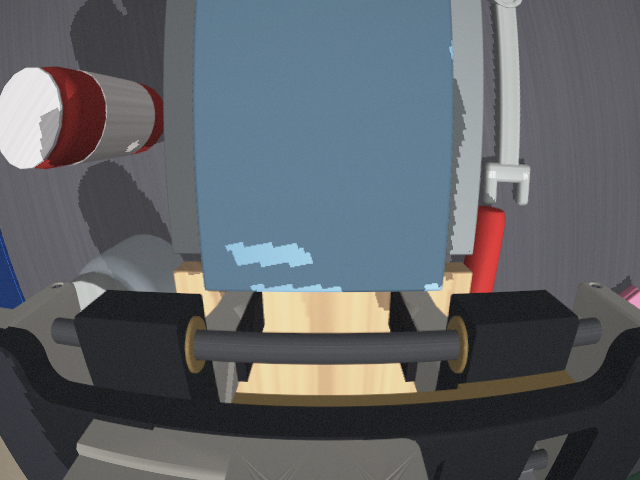

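View pics/top9z.png

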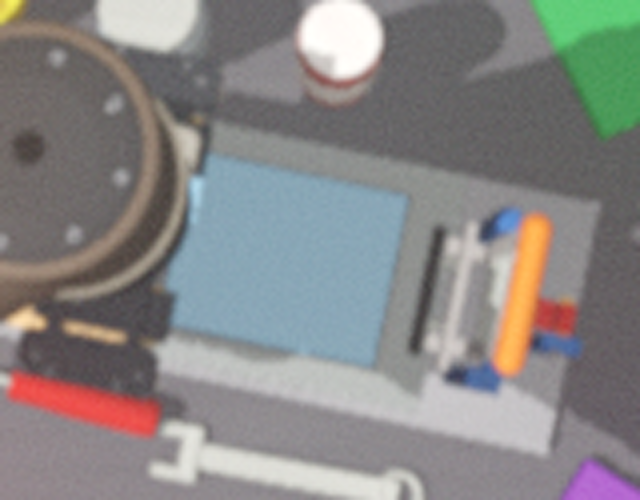

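View pics/side9.png

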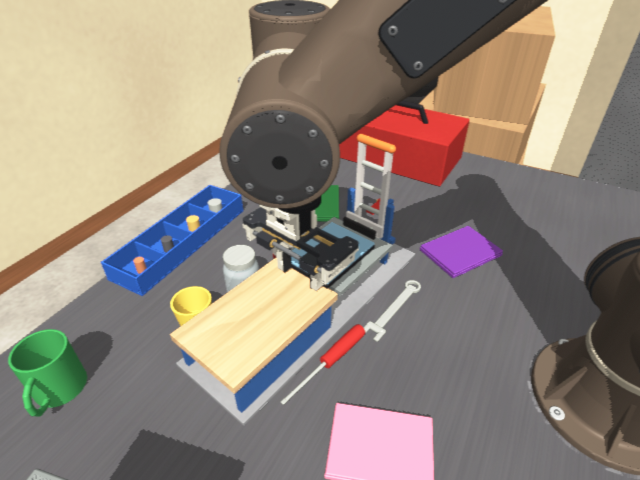

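```bash
cat > gap.py <<'E'
from h import *
p=dict(np.load('t9.npz'))
def un(u):return (np.array(u,float)+.5)/4-.5+[255,175]
for n,u,z in [('gl+x',(409,197),.106),('gl-x',(376,365),.106),('b+x',(437,230),.112),('b-x',(412,350),.112),('spot1',(0,0),.1)]: print(n,rest(onz(p,un(u),z)))
E
python3 gap.py
python3 - <<'E'
import cv2,numpy as np
a=cv2.imread('pics/top9.png')[215:270,335:385];cv2.imwrite('pics/top9b.png',cv2.resize(a,None,fx=10,fy=10,interpolation=cv2.INTER_NEAREST))
E
```

```text
gl+x [  51.6 -141.3]
gl-x [ -52.7 -142.5]
b+x [  34.9 -161.6]
b-x [ -39.3 -161.6]
spot1 [119.9 130.8]
```

View pics/top9b.png

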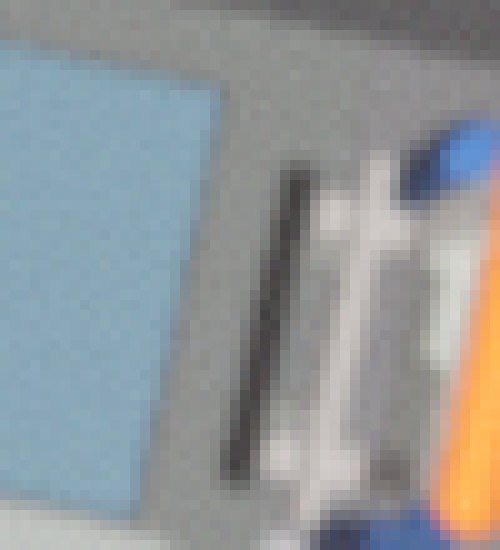

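>>> carry_out --moves "0.06 0.002 0 0 0 0 0; 0.06 0.004 0 0 0 0 0; 0.06 0.006 0 0 0 0 0; 0.06 0.008 0 0 0 0 0; 0.06 0.01 0 0 0 0 0; 0.06 0.012 0 0 0 0 0; 0.06 0.014 0 0 0 0 0; 0.06 0.0155 0 0 0 0 0; 0.06 0.0165 0 0 0 0 0; 0.06 0.017 0 0 0 0 0; 0.06 0.017 0 0 0 0 0; 0.06 0.017 0 0 0 0 0"

```text
clock: 20.7
tool_pos: [0.5263, 0.0605, 0.2757]
orientation: [180.0, -0.0, -101.1]
force: [-0.9, -0.3, 0.4]
opening: 0.0604
```

```bash
python3 look.py 10 "0 .017 0 0 0 0 0" top; python3 - <<'E'
import cv2,numpy as np
a=cv2.imread('pics/top10.png')[215:270,335:385];cv2.imwrite('pics/top10b.png',cv2.resize(a,None,fx=10,fy=10,interpolation=cv2.INTER_NEAREST))
E
```

```text
cmd [0.52629856 0.06022463 0.276     ] [ 180.            0.         -101.10006035]
20.8 [0.52631245 0.06049183 0.27573741] [-0.8  3.4] [-1.79998844e+02 -1.01266143e-02 -1.01087297e+02] [0.36396198 0.23947745 0.16783728] 0.05953313687028637
```

View pics/top10b.png

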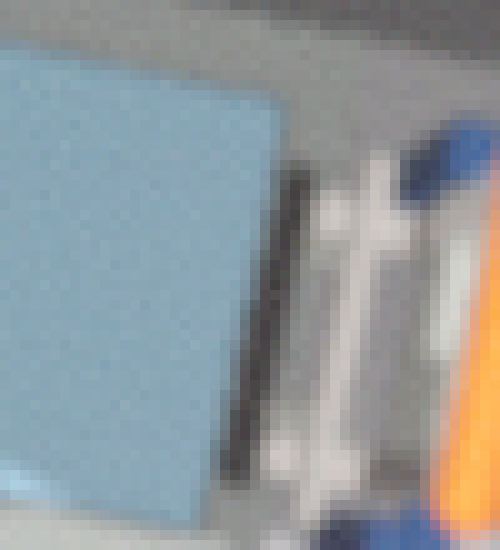

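View pics/wrist10.png

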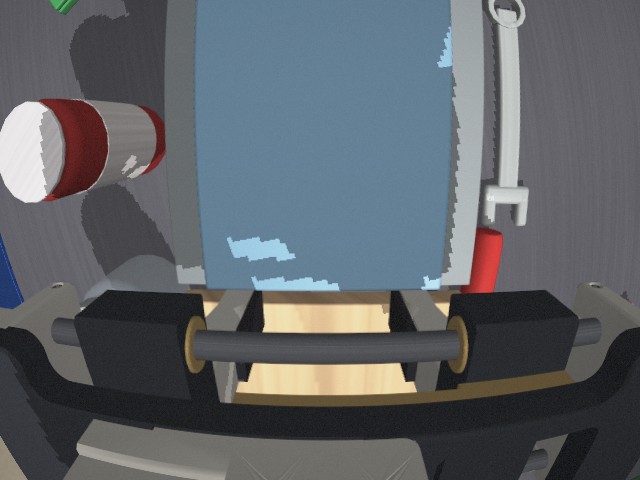

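```bash
cat > prof.py <<'E'
import sys
from h import *
for n in sys.argv[1:]:
    p=dict(np.load(f't{n}.npz'));im=cv2.imread(f'pics/top{n}.png').astype(np.float32)
    ys=np.arange(-150,-175,-1.0);out=[]
    for y in ys:
        uv=np.array([proj(p,W(x,y,.106)) for x in np.arange(-28,28,2)],np.float32)
        v=cv2.remap(im,uv[:,0].reshape(1,-1),uv[:,1].reshape(1,-1),cv2.INTER_LINEAR)[0];out.append(v.mean(0))
    print(n,[(int(y),int(v[0]),int(v[2])) for y,v in zip(ys,out)])
E
python3 prof.py 9 10; sed -i 's/-150,-175/-135,-150/' prof.py; python3 prof.py 9
```

```text
9 [(-150, 143, 143), (-151, 144, 143), (-152, 144, 143), (-153, 143, 143), (-154, 143, 143), (-155, 142, 141), (-156, 138, 138), (-157, 132, 132), (-158, 123, 123), (-159, 111, 111), (-160, 97, 99), (-161, 85, 87), (-162, 75, 78), (-163, 71, 74), (-164, 73, 76), (-165, 80, 83), (-166, 91, 94), (-167, 105, 107), (-168, 119, 121), (-169, 132, 134), (-170, 141, 144), (-171, 147, 150), (-172, 151, 154), (-173, 152, 155), (-174, 151, 155)]
10 [(-150, 182, 138), (-151, 182, 138), (-152, 182, 137), (-153, 179, 136), (-154, 175, 133), (-155, 169, 130), (-156, 158, 123), (-157, 144, 115), (-158, 127, 106), (-159, 109, 96), (-160, 93, 87), (-161, 81, 80), (-162, 74, 75), (-163, 71, 73), (-164, 73, 76), (-165, 80, 83), (-166, 92, 94), (-167, 105, 108), (-168, 119, 122), (-169, 131, 134), (-170, 141, 144), (-171, 147, 150), (-172, 151, 153), (-173, 152, 155), (-174, 151, 155)]
9 [(-135, 182, 138), (-136, 181, 137), (-137, 180, 136), (-138, 176, 134), (-139, 170, 132), (-140, 162, 130), (-141, 153, 129), (-142, 146, 130), (-143, 142, 133), (-144, 140, 136), (-145, 140, 140), (-146, 142, 142), (-147, 143, 143), (-148, 143, 143), (-149, 143, 143)]
```

```bash
python3 - <<'E'
from h import *
p=dict(np.load('w10.npz'))
for n,u,z in [('tabL',(177,283.5),.09),('tabR',(469,283.5),.09),('glL',(206,290.5),.106),('glR',(440,290.5),.106),('tabLm',(168,150),.09),('tabRm',(480,150),.09),('glLm',(197.5,150),.106),('glRm',(449,150),.106)]: print(n,rest(fonz(p,u,z)))
a=cv2.imread('pics/wrist10.png')[0:310,150:500];cv2.imwrite('pics/w10z.png',cv2.resize(a,None,fx=2.2,fy=1.9,interpolation=cv2.INTER_NEAREST))
g=cv2.imread('pics/wrist10.png').astype(int)
for r in (40,150,220,270):
    row=g[r];d=np.abs(np.diff(row,axis=0)).sum(1);print(r,[(i,int(d[i])) for i in range(150,500) if d[i]>45])
E
```

```text
tabL [77.2 -6. ]
tabR [-72.   -5.7]
glL [55.7 -9.6]
glR [-51.   -9.5]
tabLm [ 74.9 -73.2]
tabRm [-71.4 -72.6]
glLm [ 54.1 -72.6]
glRm [-50.2 -72.2]
40 [(164, 57), (165, 62), (443, 178), (450, 56), (451, 51), (482, 82), (483, 86), (492, 102), (497, 56), (498, 113), (499, 87)]
150 [(154, 93), (155, 109), (163, 50), (164, 75), (165, 60), (456, 48), (457, 138), (481, 143), (492, 76), (498, 79), (499, 91)]
220 [(151, 96), (153, 60), (154, 59), (453, 188), (475, 67), (476, 189), (477, 81), (490, 196), (492, 48), (493, 118), (494, 141)]
270 [(175, 88), (176, 73), (203, 111), (204, 58), (447, 77), (448, 168), (469, 52), (470, 265), (471, 58), (497, 125)]
```

View pics/w10z.png

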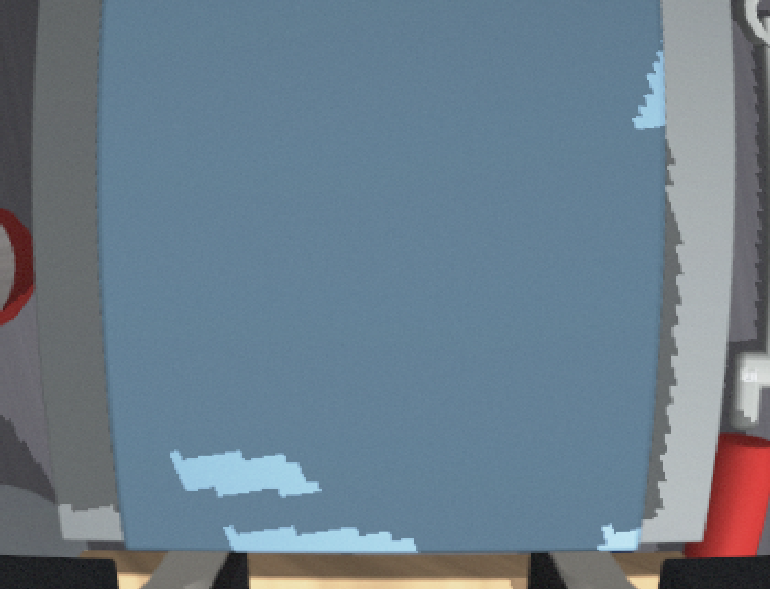

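>>> carry_out --moves "0.06 0.0007 0 0 0 0 0; 0.06 0.0013 0 0 0 0 0; 0.06 0.0015 0 0 0 0 0; 0.06 0.0015 0 0 0 0 0; 0.06 0.0015 0 0 0 0 0"

```text
clock: 21.3
tool_pos: [0.5261, 0.0591, 0.2757]
orientation: [-180.0, 0.0, -101.1]
force: [0.8, 1.1, -0.4]
opening: 0.06
```

```bash
sed -i 's/-135,-150/-153,-174/' prof.py; python3 look.py 11 "0 .0015 0 0 0 0 0" top; python3 prof.py 10 11
```

```text
cmd [0.52600978 0.05875269 0.276     ] [ 180.            0.         -101.10006035]
21.4 [0.52610999 0.05913429 0.27572187] [-0.8  2. ] [-1.79986352e+02  9.95319477e-03 -1.01089935e+02] [ 1.36069052  1.80022241 -0.43044337] 0.05967369118002033
10 [(-153, 179, 136), (-154, 175, 133), (-155, 169, 130), (-156, 158, 123), (-157, 144, 115), (-158, 127, 106), (-159, 109, 96), (-160, 93, 87), (-161, 81, 80), (-162, 74, 75), (-163, 71, 73), (-164, 73, 76), (-165, 80, 83), (-166, 92, 94), (-167, 105, 108), (-168, 119, 122), (-169, 131, 134), (-170, 141, 144), (-171, 147, 150), (-172, 151, 153), (-173, 152, 155)]
11 [(-153, 182, 138), (-154, 180, 136), (-155, 176, 132), (-156, 168, 127), (-157, 156, 118), (-158, 140, 107), (-159, 120, 95), (-160, 100, 84), (-161, 84, 76), (-162, 73, 72), (-163, 70, 72), (-164, 73, 76), (-165, 80, 83), (-166, 92, 94), (-167, 105, 108), (-168, 119, 122), (-169, 132, 134), (-170, 141, 144), (-171, 147, 150), (-172, 151, 154), (-173, 153, 155)]
```

>>> carry_out --moves "0.06 0.0005 0 0 0 0 0; 0.06 0.001 0 0 0 0 0; 0.06 0.001 0 0 0 0 0; 0.06 0.001 0 0 0 0 0"

```text
clock: 21.8
tool_pos: [0.5259, 0.0581, 0.2757]
orientation: [-180.0, 0.0, -101.1]
force: [0.2, 2.0, -0.7]
opening: 0.0601
```

```bash
 python3 look.py 12 "0 .001 0 0 0 0 0" top; python3 prof.py 12
```

```text
cmd [0.52581726 0.0577714  0.276     ] [ 180.            0.         -101.10006035]
21.9 [0.52588262 0.05807306 0.27571307] [-0.8  0.9] [-1.79990561e+02  8.43543586e-04 -1.01088965e+02] [0.47482344 1.40842855 0.37661888] 0.05979229228198899
12 [(-153, 182, 138), (-154, 182, 138), (-155, 180, 136), (-156, 176, 133), (-157, 169, 127), (-158, 156, 118), (-159, 139, 106), (-160, 119, 93), (-161, 99, 82), (-162, 82, 74), (-163, 72, 71), (-164, 70, 72), (-165, 74, 78), (-166, 83, 87), (-167, 96, 99), (-168, 110, 112), (-169, 124, 126), (-170, 135, 138), (-171, 144, 147), (-172, 149, 152), (-173, 151, 154)]
```

>>> carry_out --moves "0.06 -0.002 0 0 0 0 0; 0.06 -0.006 0 0 0 0 0; 0.06 -0.012 0 0 0 0 0; 0.06 -0.02 0 0 0 0 0; 0.06 -0.025 0 -0.01 0 0 0; 0.06 -0.03 0 -0.04 0 0 0; 0.06 -0.05 0 -0.08 0 0 0; 0.06 -0.09 0 -0.11 0 0 0; 0.06 -0.13 0 -0.13 0 0 0; 0.06 -0.17 0 -0.14 0 0 0; 0.06 -0.17 0 -0.14 0 0 0; 0.06 -0.17 0 -0.14 0 0 0"

```text
clock: 23.1
tool_pos: [0.5583, 0.2261, 0.416]
orientation: [180.0, 0.0, -101.0]
force: [-0.4, -0.7, -0.5]
opening: 0.0602
```

```bash
 python3 look.py 13 "0 -.17 0 -.14 0 0 0" top side; python3 prof.py 13;python3 - <<'E'
import cv2
a=cv2.imread('pics/top13.png')[175:300,255:415];cv2.imwrite('pics/top13z.png',cv2.resize(a,None,fx=4.6,fy=4.6,interpolation=cv2.INTER_CUBIC))
a=cv2.imread('pics/side13.png')[130:400,170:430];cv2.imwrite('pics/side13z.png',cv2.resize(a,None,fx=2.2,fy=2.2,interpolation=cv2.INTER_CUBIC))
E
```

```text
cmd [0.55854617 0.22459112 0.416     ] [ 180.            0.         -101.10006035]
23.25 [0.55819814 0.22425993 0.41554459] [ -0.5 170.2] [ 1.79969067e+02 -3.50414306e-02 -1.01115630e+02] [ 0.30635792 -0.04729682 -0.13357416] 0.05972979011994101
13 [(-153, 182, 138), (-154, 181, 137), (-155, 179, 136), (-156, 175, 133), (-157, 168, 127), (-158, 155, 118), (-159, 138, 106), (-160, 119, 94), (-161, 99, 83), (-162, 82, 76), (-163, 72, 72), (-164, 70, 74), (-165, 74, 79), (-166, 84, 88), (-167, 96, 100), (-168, 110, 113), (-169, 123, 126), (-170, 135, 138), (-171, 143, 146), (-172, 148, 151), (-173, 150, 154)]
```

View pics/top13z.png

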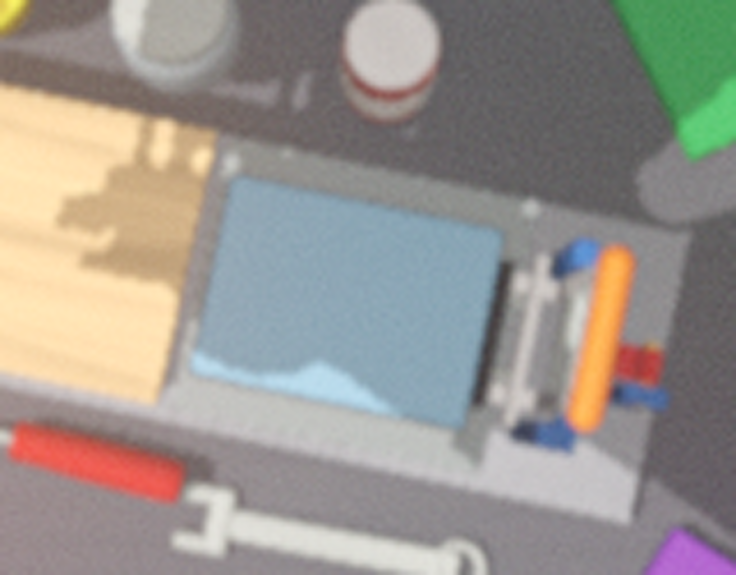

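View pics/side13z.png

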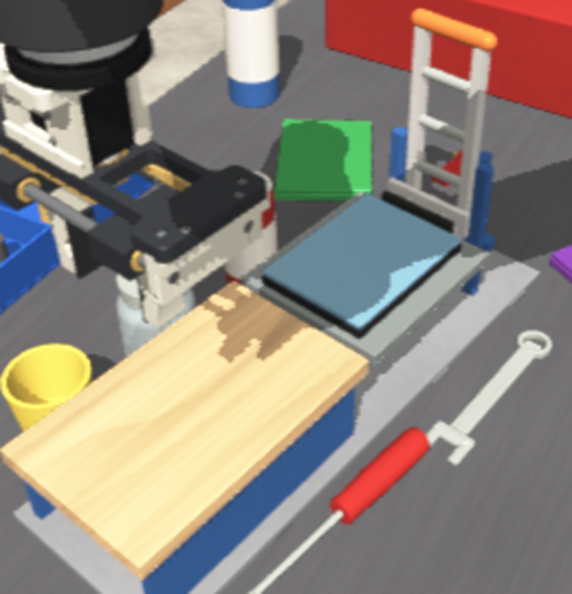

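View pics/wrist13.png

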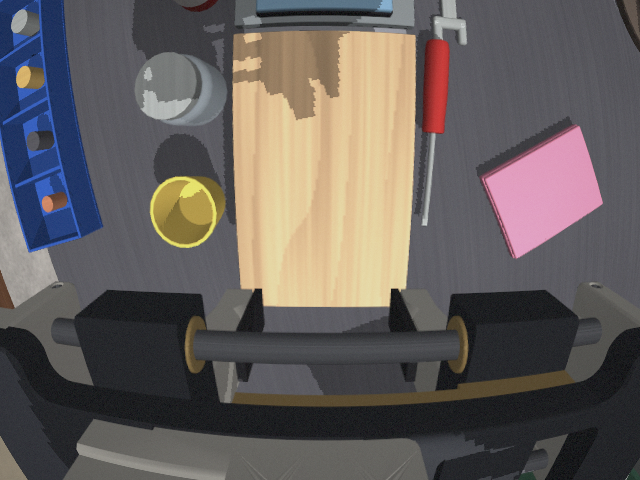

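```bash
python3 -c "
from plant import ctrl
print(ctrl.close_job())"
```

```text
the job is handed in; nothing more can be done
None
```

The lift table is locked on the red pawl, level with the ledge. The glass sits flat on it, just touching the rubber bumper. I handed the job in at about 23 s of the 59 s allowed.

- **Lift:** I raised the table about 77 mm by the orange handle and lowered it. The wrist force turned from −7 N to +5 N at about 49.5 mm of lift, which showed the rung seated on the pawl. After I let go, the table stayed up.
- **Glass:** I pushed it across with two fingertips on its trailing edge. The wrist force read no more than about 2.5 N whenever I checked between pushes; it was not logged during them.
- **Final position:** In the last pictures the bumper is pressed in by about 0.7 mm, and that did not change after I backed off. On the last wrist view taken over the table, just before the final 2.5 mm of pushing, the glass was centred to about 0.5 mm. In the last top picture it is straight to about 0.3°.
- **Other things:** No bystander near the rest appears to have moved in the pictures.

**Disagreements:**
- The top and side cameras differed by about 1° and 5 mm on the rest's pose.
- The blue face measured about 3 mm smaller than the stated glass size.
- The estimates of the last gap to the bumper ranged from 0 to 2.8 mm, so I relied on seeing the bumper move to confirm contact.

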